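Fetch the rod rest and hold it pressed against the sprung stop

TASK

Pull the drawer of the small grey cabinet well open by its handle and take out the rod rest, the grooved metal block with a screw flange at its foot. Stand it flat on the wooden bed of the screwing jig, flange away from the stop plate, and press its flat back squarely against the middle of the sprung stop plate with a steady push of about 10 newtons, so that the plate sits about half way back on its springs and never hits its end. Finish while holding it there in the fingers, still pressed, so that I can drive the screws, and leave the tin, the screw tray and the torch where they are.

Things in the scene. Friction and masses are not known exactly. Their poses are not given: they have to be found in the camera images.
- cabinet_front (a point): Grey drawer unit, 260 deep (x) x 300 wide (y) x 100 high, fixed on the bench; this point is the middle of its front face (130 in front of its centre), 50 above the bench; the front looks to its own -x, z is up. It may stand left or right of the middle, turned by up to 0.2 rad. A tin stands near the middle of its top.
- cabinet_drawer0 (a joint): Travel of its one drawer, m: 0 shut (starts 0 to 0.012), 0.18 fully open, along the cabinet's -x; about 1 N of friction, stays where left. Inside 256 wide, 215 deep; floor 22, side walls' top 78, front panel's top 89 above the bench. The rod rest and a round brass nozzle (36 diameter, 42 high) stand left and right in it, either way round, 110 apart, 30 to 55 (block's near face) behind the panel.
- cabinet_drawer0_handle (a point): Middle of the drawer's bar handle, a round steel bar of 11 diameter and 120 long along the cabinet's y, 35 out from the drawer's front, 62 above the bench and 38 below the cabinet's top; moves with the drawer; axes as the cabinet's.
- rest_center (a point): Rod rest, loose, about 0.22 kg: aluminium block 50 (x) x 40 (y) x 50 high, an 18 wide, 14 deep groove along x in its top; at its foot on the -x side a flange 22 long, 40 wide, 8 high with two screw holes. Point: the block's centre, 25 above its underside; z up; the flat back is the +x face. Stands upright in the drawer, its +x within 0.3 rad of the cabinet's +x. Grip it across its 40 width.
- jig_bed (a point): Screwing jig, fixed: plywood bed 260 (x) x 160 (y) x 14 thick, this point is the centre of the bed's top; the jig's x points at the stop. At its +x end a grey spring housing 90 wide, its top 50 above the bench. A black centre line on the open (-x) half of the bed. Stands on the other side of the middle from the cabinet, turned up to 0.3 rad.
- stop_face (a point): Middle of the front face of the jig's upright steel stop plate (64 wide x 44 high x 8 thick) in front of the spring housing; the point lies 39 above the bench, 25 above the top of the bed, and moves with the plate. The face looks along the point's -x (towards the open end of the bed), z up; the plate gives way along +x.
- stop (a joint): How far the stop plate is pushed back, in m: 0 out, 0.033 at its end. Spring 600 N/m with no preload: 10 N pushes it back 0.0167.
- tin: Small metal tin, 56 diameter, 60 high, on the cabinet; origin at the centre of its underside. To be left alone.
- screw_tray: Black open tray 50 x 50 x 22 high on the bench beside the jig, 130 to one side of its middle line; origin at the centre of its underside. To be left alone.
- torch: Bench torch, 170 high, on a round wooden foot of 90 diameter, at the middle of the bench between cabinet and jig; origin at the centre of its underside. To be left alone.

How it is judged (in metres and radians):
On the way, in this order (a step that is already met when the one before it is completed fails the run):
1. the drawer is pulled at least 0.10 m open (value of joint cabinet_drawer0 above 0.1 m), for 0.1 s.
2. the rod rest is lifted out of the drawer (height (world z) of rest_center above 0.1 m), for 0.1 s.
At the end, for the whole second after the job is handed in: The rod rest is held by the fingers, still, standing on the bed (within 5 mm, 0.1 rad), its flat back flush on the stop plate (5 mm, 0.12 rad), within 12 mm of the plate's middle; it alone presses the plate with 6 to 14 N, so that the plate is pushed back 10 to 23 mm (value of joint stop between 0.01 and 0.0233 m and contact force between rest and stop between 6 and 14 N and x of rest_center in the frame of stop_face between -0.031 and -0.021 m and y of rest_center in the frame of stop_face between -0.012 and 0.012 m and z of rest_center in the frame of stop_face between -0.004 and 0.005 m and angle between the x axis of rest_center and the x axis of stop_face, either way round below 0.12 rad and angle between rest_center's own z axis and vertical below 0.1 rad and contact force between the fingers and rest above 1 N and contact force between the arm and stop below 0.5 N and linear speed of rest below 0.01 m/s); the arm keeps its last pose, push and grip.
It fails at once if the stop plate is driven to its end (value of joint stop above 0.0315 m).
It fails at once if the tin is shifted or tipped (distance of tin from where it was at the start of the episode above 0.03 m or angle between tin's own z axis and vertical above 0.4 rad).
It fails at once if the screw tray is shifted or tipped (distance of screw_tray from where it was at the start of the episode above 0.03 m or angle between screw_tray's own z axis and vertical above 0.4 rad).
It fails at once if the torch is shifted or tipped (distance of torch from where it was at the start of the episode above 0.03 m or angle between torch's own z axis and vertical above 0.4 rad).
It also fails if it takes over 58 s, if anything falls off the work surface, if the arm or the gripper's body presses on something with over 40 N, if the wrist force passes 120 N, or if a joint passes its speed limit or range.

ROBOT

A 6-joint arm with a two-finger parallel gripper is mounted at the origin on the work surface. World frame = base frame: x ahead of the robot, y to its left, z up, the work surface at z = 0. Lengths are in m, angles in degrees, forces in N, time in s.
With the tool pointing down it reaches from about 0.35 to 0.875 m from the base axis. Payload 4.2 kg.
Tool frame: the origin (TCP) lies at the very end of the fingers, on their centre line; the grasp point (between the pads) lies 19 mm behind it; z points along the fingers, y is the line along which they close (so a half turn about z gives the same grasp; the last joint's range is limited). The gripper opens to 87 mm and grips with 3 to 60 N. Pads are 19 mm wide; open, the fingers measure 117 mm over their backs; the gripper's body (75 mm by 190 mm) begins 51 mm behind the grasp point.
Start: joints at [81.91, 22.042, 0.453, 0, -68.411, -14.817], TCP at [0.243, 0.576, 0.223] pointing down, gripper open.
Joint ranges: [-179.83, 179.83], [-69.29, 118.12], [-61.27, 80.66], [-181.25, 117.63], [-171.15, -9.14], [-177.46, 177.46]. Speed limits (degrees/s): [159.86, 159.86, 180, 180, 180, 180].

INTERFACE

Orientations are given as a 3x3 rotation matrix whose columns are the frame's x, y, z axes.
In Python, from station import sense, cams, r gives the robot as it stands. The module is installed in compiled form; this text tells all that it offers.
- The arm moves only by the tool step_arm, never from a script. Its argument "targets" is text: rows parted by semicolons, each of 4 numbers parted by spaces: the shift along the tool's x, y, z in cm, then the turn about the tool's z in degrees. In form: x y z turn; .... A call has 1 to 12 rows; each row shifts and turns the commanded pose from where the row before left it, along the tool's axes as they then stand; what a row does not reach is not made up. A row lasts 1/12 s, in which the tool goes at most 41.7 mm and 7.16 degrees, less where a joint would pass 70% of its speed; a pose out of reach is approached as far as the arm can. A call with a gripper value outside its range is refused whole. "claw" is the finger opening in cm, from 0 to 8.7, set as the call begins (left out, the last holds). The fingers move at their own pace and stop on an object; the grip force is fixed at half the most. Time passes only in rows, so rows that do not move let the fingers close. It gives the time, the measured TCP pose, the force, the opening and the grip force at its end, in the units of the state.
- sense(): the state, without advancing time (a new reading comes with each control period).
- cams.capture(name): name is "side" or "top" or "wrist"; returns a dict with "frame" (420x560x3 uint8, blue, green, red), "vertical_fov" (degrees; the focal length in pixels is half the picture's height over the tangent of half this angle, whatever the lens; pixels are square), "cx", "cy" (the principal point, pixels), "eye" and "rotation" of the camera in the world; the wrist camera has in their place "tool_from_camera" (4x4, takes a point from camera to tool coordinates, whose origin is the TCP and whose axes are the flange's). Camera axes: x right, y down, z forward; pixel columns grow to the right and rows downward; lengths in m; the calibration is good to about 2 mm. A picture is of the moment at which its call begins: read the wrist's pose just before it. There is no depth.
- r.finish_job(): hands the job in; it is judged then, once.
The state is a dict: "time_s": time; "joints": joint angles; "joint_velocities": joint speeds; "effort": joint torques, N m; "tcp_pos": TCP position; "ee_rot": TCP orientation; "wrist_force": force on the tool from outside, world axes, zero at the start; "moment": the same for the moment, N m; "gripper_width": opening from 0.0 (shut) to 1.0 (fully open); "gripper_force": force on a finger pad.
Only numpy, scipy, OpenCV 4.12 (cv2) and the standard library are available. Lean on these libraries where they do the work, as an engineer would, in place of code of your own. Each camera call takes 0.05 s, during which the arm holds its last target. There are 200 camera calls.

## Working session

There is one attempt and no reset: what is moved stays moved. The work goes in short steps, Python scripts to look and compute and a tool call to move; the robot and the scene stay as the last step left them, time stands still between calls to the robot, and variables do not carry over. Pictures are saved under pics/ and viewed, at most 10 in all, crops included, and the job is handed in when it is done.

Besides the shell and the picture viewer there is one more tool, called after "Request:" by a JSON object that holds its "op" and its "data", one argument or row to a line. step_arm: Moves the arm, as the interface text tells. Its arguments: {"type":"object","properties":{"targets":{"type":"string"},"claw":{"type":"number"}},"required":["targets"]}

```bash
mkdir -p pics; cat > h.py <<'E'
import numpy as np, cv2
from station import sense, cams, r
def cap(name,fn=None):
    s=sense(); c=cams.capture(name)
    if fn: cv2.imwrite('pics/'+fn,c['frame'])
    if name=='wrist':
        T=np.eye(4);T[:3,:3]=s['ee_rot'];T[:3,3]=s['tcp_pos'];W=T@np.array(c['tool_from_camera'])
        R,e=W[:3,:3],W[:3,3]
    else: R,e=np.array(c['rotation']),np.array(c['eye'])
    f=210/np.tan(np.radians(c['vertical_fov'])/2)
    return dict(R=R,e=e,f=f,cx=c['cx'],cy=c['cy'],img=c['frame'])
def save(k,fn): np.savez(fn,**{a:b for a,b in k.items()})
def w(k,u,v,z):
    d=k['R']@np.array([(u-k['cx'])/k['f'],(v-k['cy'])/k['f'],1]); return k['e']+d*(z-k['e'][2])/d[2]
def px(k,p):
    q=k['R'].T@(np.array(p)-k['e']); return q[:2]/q[2]*k['f']+[k['cx'],k['cy']]
E
python3 - <<'E'
from h import *
s=sense();print(s)
for n in ['top','side']:
    k=cap(n,n+'1.png');save(k,n+'1.npz');print(n,k['e'],k['R'].round(3),k['f'])
E
```

```text
{'time_s': 0.0, 'joints': array([ 8.19105339e+01,  2.20898144e+01,  3.77681774e-01, -2.92688431e-02,
       -6.84118187e+01, -1.48148706e+01]), 'joint_velocities': array([ 0.06747897,  0.02582802, -0.02542453,  0.00729684, -0.085372  ,
        0.05570238]), 'effort': array([ 2.50766243e-04, -3.90661383e+01,  1.87410629e+01,  4.22001243e+00,
        1.10706798e-02, -1.90740848e-04]), 'tcp_pos': array([0.24300642, 0.57514523, 0.22145454]), 'ee_rot': array([[ 9.21082620e-01, -3.89366418e-01, -7.74696689e-04],
       [-3.89367177e-01, -9.21080288e-01, -2.07494398e-03],
       [ 9.43556533e-05,  2.21283630e-03, -9.99997547e-01]]), 'wrist_force': array([-0.41972769, -0.17024892, -0.29850187]), 'moment': array([ 0.03576425,  0.00308864, -0.02471301]), 'gripper_force': 0.0, 'gripper_width': 1.0014842795538392}
top [0.45348072 0.0191745  1.16153236] [[-0.022 -0.983  0.184]
 [-1.     0.025  0.014]
 [-0.018 -0.184 -0.983]] 457.4337990605633
side [ 0.13079885 -0.69855497  0.84200432] [[ 0.831 -0.352  0.431]
 [-0.556 -0.545  0.627]
 [ 0.014 -0.761 -0.649]] 463.0935894611113
```

View pics/top1.png

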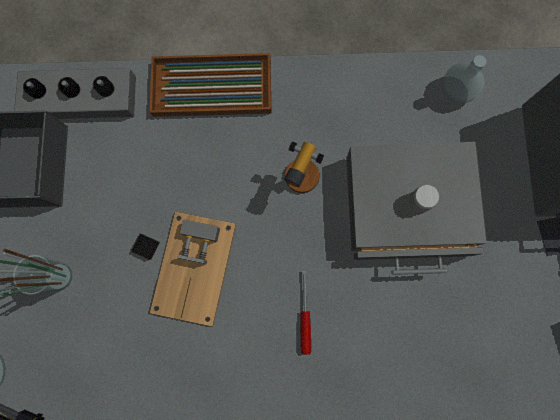

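View pics/side1.png

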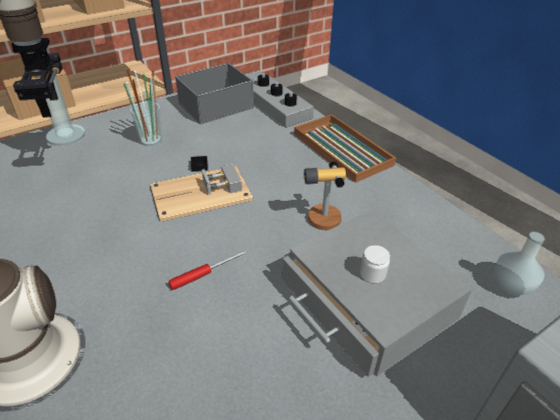

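The top view shows the jig on the left (+y), with its bed corners near (177,212), (236,223), (212,326) and (149,314). The cabinet is on the right, with its handle bar near (391–447, 270) and the tin at (427,197). The torch is at (302,172).

```bash
python3 - <<'E'
from h import *
k=np.load('top1.npz')
im=k['img']
a=cv2.resize(im[225:285,345:495],None,fx=5.3,fy=5,interpolation=cv2.INTER_CUBIC)
b=cv2.resize(im[205:335,140:245],None,fx=2.2,fy=2.2,interpolation=cv2.INTER_CUBIC)
o=np.zeros((600,800,3),np.uint8);o[:300,:795]=a;o[305:305+b.shape[0],:b.shape[1]]=b
s=np.load('side1.npz');c=cv2.resize(s['img'][280:350,275:345],None,fx=4.2,fy=4.2);o[305:599,300:594]=c
cv2.imwrite('pics/crop1.png',np.clip(o*1.6,0,255).astype(np.uint8))
tl,tr,br,bl=[w(k,*p,.1) for p in[(350,147),(478,143),(485,243),(354,247)]]
print('cab',tl,tr,br,bl)
print('handle',w(k,391,273,.062),w(k,447,270,.062))
for p in[(177,212),(236,223),(212,326),(149,314)]:print('bed',w(k,*p,.014))
print('torch',w(k,302,178,0.01))
E
```

```text
cab [ 0.79728308 -0.1173188   0.1       ] [ 0.79885375 -0.42495737  0.1       ] [ 0.55765899 -0.41754937  0.1       ] [ 0.55548012 -0.11538908  0.1       ]
handle [ 0.49538129 -0.20479478  0.062     ] [ 0.49945925 -0.33741485  0.062     ]
bed [0.66392153 0.32120153 0.014     ]
bed [0.63176649 0.16991289 0.014     ]
bed [0.37888333 0.22873252 0.014     ]
bed [0.41069272 0.38438079 0.014     ]
torch [ 0.74612794 -0.00097449  0.01      ]
```

View pics/crop1.png

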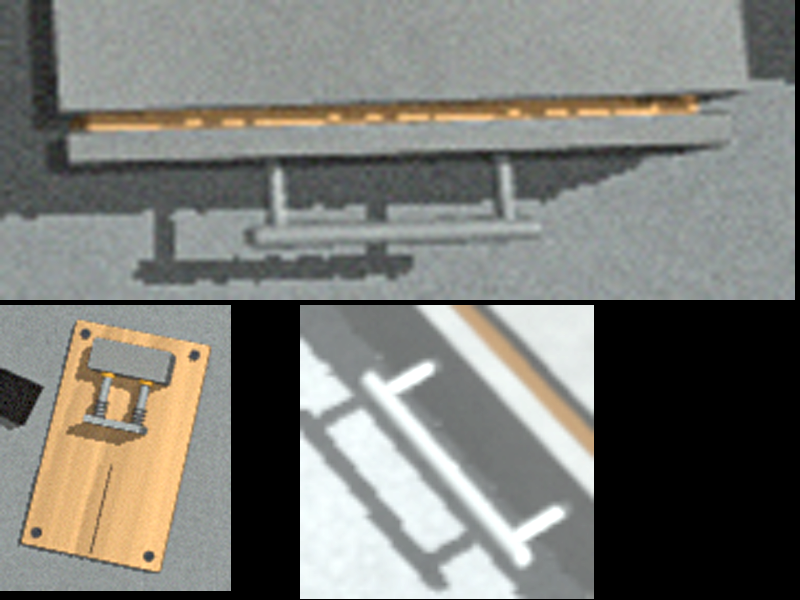

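Request:
{"op": "step_arm", "data": {
  "targets": "2.34 2.82 0 0;2.34 2.82 0 0;2.34 2.82 0 0;2.34 2.82 0 0;2.34 2.82 0 0;2.34 2.82 0 0;2.34 2.82 0 0;2.34 2.82 0 0;2.34 2.82 0 0;2.34 2.82 0 0;2.34 2.82 0 0;2.34 2.82 0 0"
}}

```text
time_s: 1.1
tcp_pos: [0.3699, 0.1528, 0.2225]
ee_rot: [[0.921, -0.389, -0.0], [-0.389, -0.921, 0.0], [-0.0, -0.0, -1.0]]
wrist_force: [0.7, 0.0, -0.8]
gripper_width: 0.997
gripper_force: 0.0
```

Request:
{"op": "step_arm", "data": {
  "targets": "2.34 2.82 0 0;2.34 2.82 0 0;2.34 2.82 0 0;2.34 2.82 0 0;2.34 2.82 0 0;2.34 2.82 0 0;2.34 2.82 0 0;2.34 2.82 0 0;2.34 2.82 0 0;2.34 2.82 0 0;2.34 2.82 0 0;2.34 2.82 0 0"
}}

```text
time_s: 2.1
tcp_pos: [0.497, -0.2682, 0.222]
ee_rot: [[0.921, -0.39, -0.001], [-0.39, -0.921, 0.0], [-0.001, -0.0, -1.0]]
wrist_force: [1.2, 0.5, 0.1]
gripper_width: 1.0
gripper_force: 0.0
```

Request:
{"op": "step_arm", "data": {
  "targets": "0 0 0 6.7;0 0 0 6.7;0 0 0 6.7;0 0 0 6.7;0 0 0 6.7;0 0 0 6.7;0 0 0 6.7;0 0 0 6.7;0 0 0 6.7;0 0 0 6.7;0 0 0 0;0 0 0 0",
  "claw": 2.6
}}

```text
time_s: 3.1
tcp_pos: [0.4969, -0.2662, 0.2222]
ee_rot: [[0.005, -1.0, -0.001], [-1.0, -0.005, 0.0], [-0.0, 0.001, -1.0]]
wrist_force: [-0.0, -0.5, -0.4]
gripper_width: 0.305
gripper_force: 0.0
```

```bash
python3 - <<'E'
from h import *
k=cap('wrist','w1.png');save(k,'w1.npz');s=sense();print(s['time_s'],s['tcp_pos'],s['ee_rot'].round(3),s['joints'].round(1),s['gripper_width'],k['e'],k['f'],px(k,[.497,-.268,.062]))
E
```

```text
3.15 [ 0.49696797 -0.26623451  0.22225985] [[ 0.004 -1.    -0.001]
 [-1.    -0.004  0.   ]
 [-0.     0.001 -1.   ]] [-11.7  16.1  -8.3  -0.  -65.6  12. ] 0.30570538549168136 [ 0.4975253  -0.33891682  0.38398071] 328.83331211741597 [278.17413373 192.48426733]
```

View pics/w1.png

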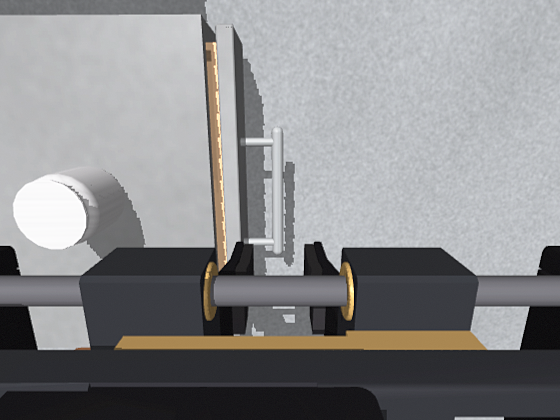

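The wrist view shows the bar running vertically at column 278, from row 128 to 253, which is within 2 mm of the prediction. I'll go down, grip it and pull.

Request:
{"op": "step_arm", "data": {
  "targets": "0 0 3 0;0 0 3 0;0 0 3 0;0 0 3 0;0 0 2 0;0 0 1.5 0;0 0 1.3 0;0 0 0.8 0;0 0 0 0;0 0 0 0"
}}

```text
time_s: 3.98
tcp_pos: [0.4973, -0.2664, 0.0466]
ee_rot: [[0.003, -1.0, -0.0], [-1.0, -0.003, -0.0], [0.0, 0.0, -1.0]]
wrist_force: [0.7, 0.6, 0.1]
gripper_width: 0.302
gripper_force: 0.0
```

Request:
{"op": "step_arm", "data": {
  "targets": "0 0 0 0;0 0 0 0;0 0 0 0;0 0 0 0;0 0 0 0",
  "claw": 0
}}

```text
time_s: 4.4
tcp_pos: [0.4978, -0.2665, 0.0475]
ee_rot: [[0.002, -1.0, 0.002], [-1.0, -0.002, -0.001], [0.001, -0.002, -1.0]]
wrist_force: [0.3, -0.4, 2.4]
gripper_width: 0.116
gripper_force: 30.0
```

Request:
{"op": "step_arm", "data": {
  "targets": "0 0.5 0 0;0 1 0 0;0 1.5 0 0;0 1.5 0 0;0 1.5 0 0;0 1.5 0 0;0 1.5 0 0;0 1.5 0 0;0 1.5 0 0;0 1.5 0 0;0 1 0 0;0 0.5 0 0"
}}

```text
time_s: 5.4
tcp_pos: [0.3461, -0.2676, 0.0474]
ee_rot: [[0.002, -1.0, 0.002], [-1.0, -0.002, -0.002], [0.002, -0.002, -1.0]]
wrist_force: [2.1, -4.4, 1.7]
gripper_width: 0.115
gripper_force: 30.0
```

Request:
{"op": "step_arm", "data": {
  "targets": "0 0.5 0 0;0 0.4 0 0;0 0 0 0"
}}

```text
time_s: 5.65
tcp_pos: [0.3375, -0.2677, 0.0474]
ee_rot: [[0.002, -1.0, 0.001], [-1.0, -0.002, -0.002], [0.002, -0.001, -1.0]]
wrist_force: [-1.2, -6.5, 4.6]
gripper_width: 0.115
gripper_force: 30.0
```

Request:
{"op": "step_arm", "data": {
  "targets": "0 0 0 0;0 0 0 0;0 0 0 0;0 0 -1 0;0 0 -3 0;0 0 -3 0;0 0 -4 0;0 0 -4 0;0 0 -4 0",
  "claw": 2.6
}}

```text
time_s: 6.4
tcp_pos: [0.3368, -0.2659, 0.2378]
ee_rot: [[0.002, -1.0, -0.002], [-1.0, -0.002, 0.001], [-0.001, 0.002, -1.0]]
wrist_force: [1.4, -0.8, 0.2]
gripper_width: 0.294
gripper_force: 0.0
```

```bash
python3 - <<'E'
from h import *
k=cap('wrist','w2.png');save(k,'w2.npz');t=cap('top');save(t,'top2.npz')
a=cv2.resize(t['img'][230:350,330:500],None,fx=4.2,fy=4.2,interpolation=cv2.INTER_CUBIC);cv2.imwrite('pics/top2.png',np.clip(a*1.5,0,255).astype(np.uint8))
s=sense();print(s['time_s'],s['tcp_pos'],s['joints'].round(1))
E
```

```text
6.5 [ 0.34118448 -0.26798243  0.24285409] [-16.4   1.6 -23.1   0.1 -64.5  16.6]
```

View pics/top2.png

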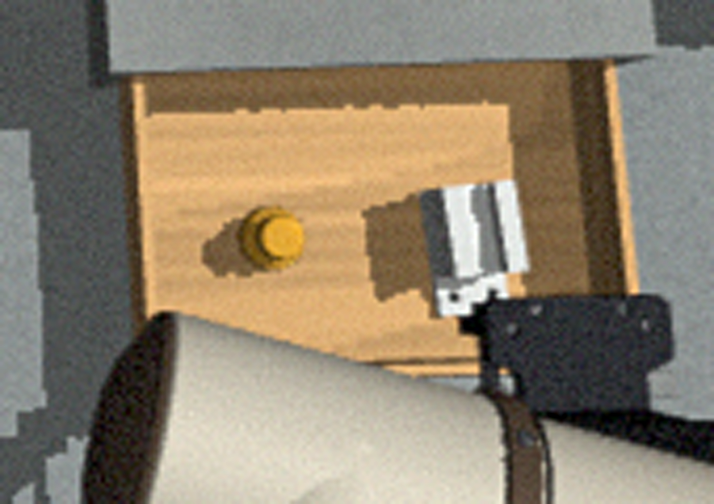

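The rest stands on the right. Its top-face corners in the crop are about (425,190), (517,178), (527,269) and (437,280), and the flange is at its near side. The nozzle is at (275,238).

```bash
python3 - <<'E'
from h import *
k=np.load('top2.npz')
P=np.array([w(k,330+u/4.2,230+v/4.2,.072)[:2] for u,v in[(425,190),(517,178),(527,269),(437,280)]])
print(P,P.mean(0));
for a,b in[(3,0),(2,1)]:
    d=P[b]-P[a];print(np.degrees(np.arctan2(d[1],d[0])),np.hypot(*d))
for a,b in[(1,0),(2,3)]:
    d=P[b]-P[a];print(np.degrees(np.arctan2(-d[0],d[1])),np.hypot(*d))
w2=np.load('w2.npz');print([px(w2,[*p,.072]) for p in P])
E
```

```text
[[ 0.48770522 -0.29629572]
 [ 0.49319044 -0.34790931]
 [ 0.44321786 -0.3490501 ]
 [ 0.43831238 -0.29902396]] [ 0.46560648 -0.32306977]
3.1615475352040288 0.04946813161561708
1.3077298916816116 0.04998559769783491
6.0663211839365445 0.051904247852399416
5.600426197835468 0.05026607692955855
[array([126.23648036, 162.73817464]), array([113.82362646, 108.35708523]), array([166.29465013, 107.18848166]), array([175.77403707, 160.0441454 ])]
```

View pics/w2.png

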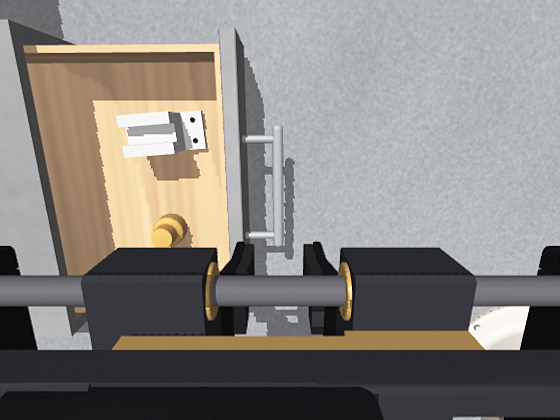

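The wrist view shows the rest's top corners at about (116,115), (170,111), (175,154) and (124,158), with the flange towards the panel.

```bash
python3 - <<'E'
from h import *
k=np.load('w2.npz')
P=np.array([w(k,u,v,.072)[:2] for u,v in[(124,158),(116,115),(170,111),(175,154)]])
print(P,P.mean(0));
for a,b in[(3,0),(2,1)]:
    d=P[b]-P[a];print(np.degrees(np.arctan2(d[1],d[0])),np.hypot(*d))
for a,b in[(1,0),(2,3)]:
    d=P[b]-P[a];print(np.degrees(np.arctan2(-d[0],d[1])),np.hypot(*d))
k=np.load('top2.npz')
print([px(k,[*p,.072])*4.2-np.array([330,230])*4.2 for p in P])
s=sense();print(s['tcp_pos'],s['ee_rot'].round(3))
E
```

```text
[[ 0.48934412 -0.30097227]
 [ 0.49191492 -0.34184123]
 [ 0.43999841 -0.3455853 ]
 [ 0.43858896 -0.30496133]] [ 0.4649616  -0.32334003]
4.4938794483037 0.05091168020800895
4.124866449439484 0.05205134446639228
3.59936165635784 0.04094973728220797
1.9870807547234726 0.040648411788460695
[array([433.17468912, 186.8476181 ]), array([506.28448987, 180.5498813 ]), array([521.2268899 , 275.05683406]), array([447.72841489, 279.25653645])]
[ 0.34118448 -0.26798243  0.24285409] [[ 0.003 -1.     0.012]
 [-1.    -0.003 -0.006]
 [ 0.006 -0.012 -1.   ]]
```

Request:
{"op": "step_arm", "data": {
  "targets": "1.45 -3.2 0 0;1.45 -3.2 0 0;1.45 -3.2 0 0;1.45 -3.2 0 0;0 0 0 -6.7;0 0 0 -6.7;0 0 0 -6.7;0 0 0 -6.7;0 0 0 -6.7;0 0 0 -6.7;0 0 0 -6.7;0 0 0 -6.7",
  "claw": 8.7
}}

```text
time_s: 7.5
tcp_pos: [0.4654, -0.3237, 0.235]
ee_rot: [[0.809, -0.587, -0.003], [-0.587, -0.809, 0.002], [-0.003, 0.0, -1.0]]
wrist_force: [0.5, -0.6, 0.5]
gripper_width: 0.992
gripper_force: 0.0
```

Request:
{"op": "step_arm", "data": {
  "targets": "0 0 0 -6.7;0 0 0 -6.7;0 0 0 -6.7;0 0 0 -6.7;0 0 0 -6.7;0 0 0 -6.7;0 0 0 0;0 0 0 0;0 0 0 0"
}}

```text
time_s: 8.25
tcp_pos: [0.4659, -0.3241, 0.2358]
ee_rot: [[0.998, 0.065, -0.001], [0.065, -0.998, 0.001], [-0.001, -0.001, -1.0]]
wrist_force: [0.2, 0.1, -0.7]
gripper_width: 0.999
gripper_force: 0.0
```

```bash
python3 - <<'E'
from h import *
k=cap('wrist','w3.png');save(k,'w3.npz')
s=sense();print(s['time_s'],s['tcp_pos'],s['ee_rot'].round(3),s['joints'].round(1),px(k,[.465,-.325,.072]))
E
```

```text
8.3 [ 0.46597511 -0.32416773  0.23602012] [[ 0.998  0.066 -0.001]
 [ 0.066 -0.998  0.001]
 [-0.001 -0.001 -1.   ]] [-18.5  16.   -6.5  -0.  -67.6 112.3] [279.58733802 194.63114279]
```

View pics/w3.png

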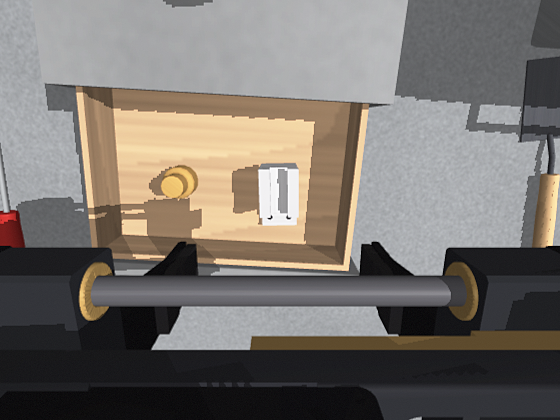

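Request:
{"op": "step_arm", "data": {
  "targets": "0 0 3.5 0;0 0 3.5 0;0 0 3.5 0;0 0 3 0;0 0 2.5 0;0 0 2 0;0 0 1 0;0 0 0.7 0;0 0 0.5 0;0 0 0 0;0 0 0 0"
}}

```text
time_s: 9.22
tcp_pos: [0.4669, -0.3247, 0.0355]
ee_rot: [[0.998, 0.068, 0.002], [0.068, -0.998, -0.001], [0.002, 0.001, -1.0]]
wrist_force: [0.0, 0.5, 0.7]
gripper_width: 0.999
gripper_force: 0.0
```

Request:
{"op": "step_arm", "data": {
  "targets": "0 0 0 0;0 0 0 0;0 0 0 0;0 0 0 0;0 0 0 0;0 0 0 0;0 0 0 0",
  "claw": 0
}}

```text
time_s: 9.8
tcp_pos: [0.4662, -0.3244, 0.0346]
ee_rot: [[0.998, 0.068, 0.0], [0.068, -0.998, -0.0], [0.0, 0.0, -1.0]]
wrist_force: [0.1, 0.3, -0.6]
gripper_width: 0.559
gripper_force: 0.0
```

Request:
{"op": "step_arm", "data": {
  "targets": "0 0 -0.5 0;0 0 -1 0;0 0 -2 0;0 0 -2.5 0;0 0 -2.5 0;0 0 -2.5 0;0 0 -2.5 0;0 0 -2.5 0;0 0 -2 0;0 0 0 0;0 0 0 0;0 0 0 0"
}}

```text
time_s: 10.8
tcp_pos: [0.4651, -0.3237, 0.2133]
ee_rot: [[0.998, 0.067, -0.002], [0.067, -0.998, 0.002], [-0.002, -0.002, -1.0]]
wrist_force: [0.1, -0.2, -2.2]
gripper_width: 0.452
gripper_force: 29.9
```

```bash
python3 - <<'E'
from h import *
k=cap('wrist','w4.png');save(k,'w4.npz')
s=sense();print(s['time_s'],s['tcp_pos'],s['ee_rot'].round(3),s['joints'].round(1))
t=np.load('top1.npz');o=cv2.resize(t['img'][205:305,165:245],None,fx=6,fy=6,interpolation=cv2.INTER_CUBIC)
o=np.clip(o*1.3,0,255).astype(np.uint8)
f=np.zeros((600,800,3),np.uint8);f[:,:480]=o;wv=k['img'][150:350,200:360];f[:400,480:]=cv2.resize(wv,(320,400));cv2.imwrite('pics/jig.png',f)
E
```

```text
10.85 [ 0.46503667 -0.32370733  0.21274353] [[ 0.998  0.067 -0.003]
 [ 0.067 -0.998  0.002]
 [-0.003 -0.002 -1.   ]] [-1.850e+01  1.690e+01 -8.600e+00 -1.000e-01 -6.470e+01  1.124e+02]
```

View pics/jig.png

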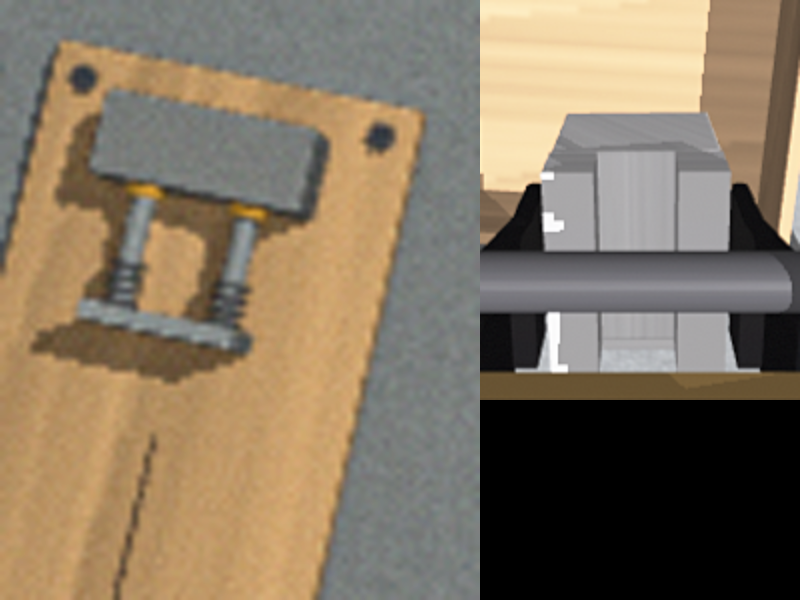

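The left crop shows the plate's top edge running from about (77,305) to (250,340), and the centre line passing (154,437) and (117,598). The right crop shows the block held square between the pads.

```bash
python3 - <<'E'
from h import *
k=np.load('top1.npz')
g=lambda u,v,z:w(k,165+u/6,205+v/6,z)[:2]
h=lambda d:np.degrees(np.arctan2(d[1],d[0]))
a,b=g(154,437,.014),g(117,598,.014);print('line',a,b,h(a-b))
B=np.array([w(k,*p,.014)[:2] for p in[(174.5,212),(235.7,223.7),(212,326),(149,314)]]);print(B,B.mean(0),h(B[0]-B[3]),h(B[1]-B[2]),h(B[0]-B[1])-90)
p,q=g(77,305,.061),g(250,340,.061);print('plate top',p,q,(p+q)/2,h(p-q)-90,np.hypot(*(p-q)))
p,q=g(105,90,.05),g(328,130,.05);print('housing back',(p+q)/2,h(p-q)-90,np.hypot(*(p-q)))
E
```

```text
line [0.49641928 0.28310413] [0.4313101  0.29718868] -12.20625460475298
[[0.66408102 0.32762849]
 [0.62998639 0.17067746]
 [0.37888333 0.22873252]
 [0.41069272 0.38438079]] [0.52091086 0.27785481] -12.624398735728633 -13.018054036405196 -12.25600148270604
plate top [0.54783753 0.30429373] [0.53224024 0.23439528] [0.54003888 0.2693445 ] -12.5790257086299 0.07161751552863282
housing back [0.62746392 0.25152805] -11.566127945453616 0.09407162620171537
```

Request:
{"op": "step_arm", "data": {
  "targets": "0.1 -1.6 0 0;0.22 -3.5 0 0;0.22 -3.5 0 0;0.22 -3.5 0 0;0.22 -3.5 0 0;0.22 -3.5 0 0;0.22 -3.5 0 0;0.22 -3.5 0 0;0.22 -3.5 0 0;0.22 -3.5 0 0;0.22 -3.5 0 0;0.22 -3.5 0 0"
}}

```text
time_s: 11.85
tcp_pos: [0.4628, 0.0787, 0.2131]
ee_rot: [[0.998, 0.068, -0.003], [0.068, -0.998, -0.001], [-0.003, 0.001, -1.0]]
wrist_force: [0.1, 0.2, -2.0]
gripper_width: 0.456
gripper_force: 29.9
```

Request:
{"op": "step_arm", "data": {
  "targets": "0.22 -3.5 0 0;0.22 -3.5 0 0;0.22 -3.5 0 0;0.22 -3.5 0 0;0.22 -3.5 0 0;0.2 -3.5 0 0;0.1 -1.6 0 5.4;0 -0.6 0 5.5;0 0 0 5.5;0 0 0 0;0 0 0 0;0 0 0 0"
}}

```text
time_s: 12.85
tcp_pos: [0.4626, 0.3093, 0.2136]
ee_rot: [[0.977, -0.215, -0.001], [-0.215, -0.977, -0.001], [-0.001, 0.002, -1.0]]
wrist_force: [-0.3, 0.0, -1.5]
gripper_width: 0.456
gripper_force: 29.9
```

```bash
python3 - <<'E'
from h import *
k=cap('wrist','w5.png');save(k,'w5.npz')
s=sense();print(s['time_s'],s['tcp_pos'],s['ee_rot'].round(3),s['joints'].round(1),s['wrist_force'],s['gripper_force'])
print(px(k,[.521,.278,.014]))
c=k['img'][0:300,130:430];cv2.imwrite('pics/w5c.png',cv2.resize(c,(600,600),interpolation=cv2.INTER_CUBIC))
E
```

```text
12.9 [0.46274318 0.30928598 0.21396179] [[ 0.977 -0.215 -0.001]
 [-0.215 -0.977 -0.001]
 [-0.001  0.001 -1.   ]] [ 50.4  15.8 -10.   -0.  -64.3  27.1] [ 0.75170049  0.1909207  -2.59583437] 29.93029721081257
[295.16087644 127.90210906]
```

View pics/w5c.png

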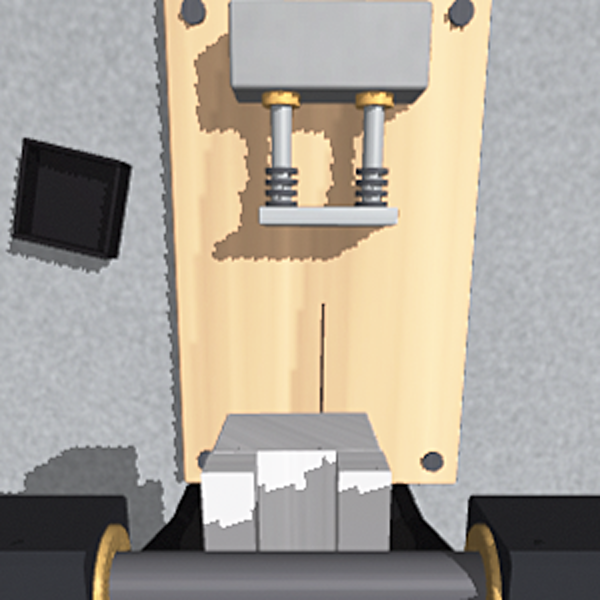

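The plate's top front edge runs from (260,223) to (397,223) in the crop and is level, so the yaw matches. The centre line is at column 323, and the held block's top edge runs from (202,470) to (391,470).

```bash
python3 - <<'E'
from h import *
k=np.load('w5.npz');s=sense();R=np.array(s['ee_rot']);t=np.array(s['tcp_pos'])
def T(u,v,z): return ((R.T@(w(k,130+u/2,v/2,z)-t))*1000).round(1)
print('plate',T(260,223,.061),T(397,223,.061)); print('plate back top',T(260,208,.061),T(397,208,.061))
print('line',T(323,304,.014),T(322,410,.014))
zt=t[2]-.0125+.05; zb=t[2]-.0125
print('block top',T(202,470,zt),T(391,470,zt),'bot',T(228,413,zb),T(362,413,zb))
print('bed edges',T(166,100,.014),T(485,100,.014),T(182,483,.014),T(457,483,.014))
E
```

```text
plate [ 79.5 -17.  152.9] [ 79.5  45.8 153. ]
plate back top [ 86.  -16.9 152.9] [ 86.1  45.5 153. ]
line [ 38.3  14.2 200. ] [-21.2  14.3 200. ]
block top [ 28.2 -19.  -37.5] [ 28.2  18.7 -37.5] bot [ 26.7 -18.9  12.5] [26.7 17.7 12.5]
bed edges [139.7 -65.8 199.8] [139.8  94.4 200. ] [-65.4 -67.3 199.9] [-65.4  93.8 200.1]
```

Request:
{"op": "step_arm", "data": {
  "targets": "0 1.45 0 0;0 0 3 0;0 0 3 0;0 0 3 0;0 0 3 0;0 0 2.5 0;0 0 2 0;0 0 1 0;0 0 0.5 0;0 0 0 0;0 0 0 0;0 0 0 0"
}}

```text
time_s: 13.9
tcp_pos: [0.4606, 0.2965, 0.0361]
ee_rot: [[0.976, -0.216, 0.002], [-0.216, -0.976, 0.002], [0.002, -0.003, -1.0]]
wrist_force: [-0.5, 0.4, -2.8]
gripper_width: 0.456
gripper_force: 29.9
```

Request:
{"op": "step_arm", "data": {
  "targets": "0 0 0.2 0;0 0 0.1 0;0 0 0.1 0;0 0 0 0;0 0 0 0;0 0 0 0"
}}

```text
time_s: 14.4
tcp_pos: [0.4602, 0.2961, 0.0323]
ee_rot: [[0.976, -0.216, 0.001], [-0.216, -0.976, 0.001], [0.001, -0.001, -1.0]]
wrist_force: [-2.2, -1.9, 6.1]
gripper_width: 0.455
gripper_force: 29.9
```

The bed contact came about 6 mm early, so the block probably sits lower in the pads than I assumed. I'll let go, let it stand flat, and grip it again lower down.

Request:
{"op": "step_arm", "data": {
  "targets": "0 0 0 0;0 0 0 0;0 0 0 0;0 0 0 0;0 0 0.4 0;0 0 0.4 0;0 0 0 0;0 0 0 0;0 0 0 0",
  "claw": 5.5
}}

```text
time_s: 15.15
tcp_pos: [0.4598, 0.2956, 0.0223]
ee_rot: [[0.976, -0.216, -0.0], [-0.216, -0.976, -0.0], [-0.0, 0.0, -1.0]]
wrist_force: [0.2, -0.3, -0.6]
gripper_width: 0.636
gripper_force: 0.0
```

Request:
{"op": "step_arm", "data": {
  "targets": "0 0 0 0;0 0 0 0;0 0 0 0;0 0 0 0;0 0 0 0;0 0 0 0;0 0 0 0;0 0 0 0",
  "claw": 0
}}

```text
time_s: 15.82
tcp_pos: [0.4599, 0.2958, 0.0227]
ee_rot: [[0.976, -0.216, 0.0], [-0.216, -0.976, 0.0], [0.0, -0.0, -1.0]]
wrist_force: [0.0, -0.1, -0.4]
gripper_width: 0.459
gripper_force: 30.0
```

```bash
python3 - <<'E'
from h import *
k=cap('wrist');save(k,'w6.npz')
s=sense();print(s['time_s'],s['tcp_pos'],s['ee_rot'].round(3),s['wrist_force'],s['gripper_force'],s['gripper_width'])
c=k['img'][50:350,130:430];cv2.imwrite('pics/w6c.png',cv2.resize(c,(600,600),interpolation=cv2.INTER_CUBIC))
E
```

```text
15.8667 [0.45987626 0.29585779 0.02268245] [[ 0.976 -0.216  0.   ]
 [-0.216 -0.976  0.   ]
 [ 0.    -0.    -1.   ]] [ 0.95160516 -0.22271133 -0.0045086 ] 29.973239642567933 0.45562211617153836
```

View pics/w6c.png

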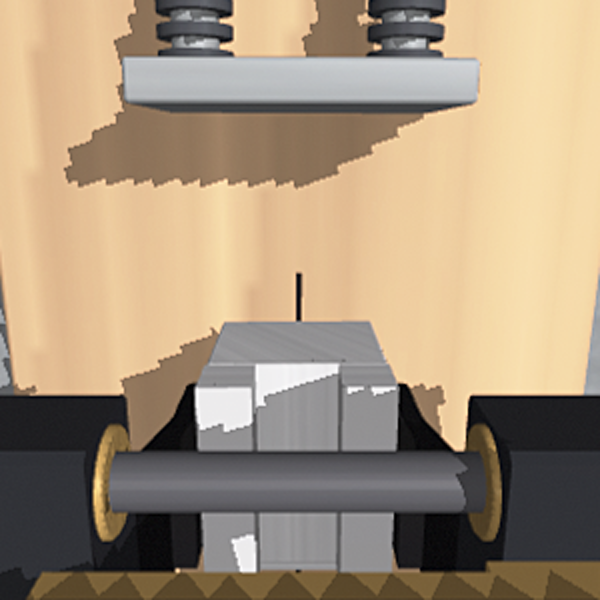

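The plate spans columns 122–479 (middle 300.5). The block and centre line are at about 297–299, so they are aligned to within a millimetre.

```bash
python3 - <<'E'
from h import *
k=np.load('w6.npz');s=sense();R=np.array(s['ee_rot']);t=np.array(s['tcp_pos'])
def T(u,v,z): return ((R.T@(w(k,130+u/2,50+v/2,z)-t))*1000).round(1)
print('plate',T(124,104,.061),T(478,104,.061));print('block top',T(195,387,.064),T(396,387,.064),'foot',T(218,322,.014),T(380,322,.014))
E
```

```text
plate [ 78.8 -31.  -38.3] [ 78.8  32.3 -38.3]
block top [ 26.  -20.  -41.3] [ 26.   19.3 -41.3] foot [ 25.2 -21.3   8.7] [25.2 22.3  8.7]
```

Request:
{"op": "step_arm", "data": {
  "targets": "0 0 -0.05 0;1 0 0 0;1.5 0 0 0;1.5 0 0 0;0.6 0 0 0;0.2 0 0 0;0 0 0 0;0 0 0 0;0 0 0 0"
}}

```text
time_s: 16.62
tcp_pos: [0.5058, 0.285, 0.0227]
ee_rot: [[0.976, -0.216, -0.001], [-0.216, -0.976, -0.001], [-0.001, 0.001, -1.0]]
wrist_force: [-0.3, 0.3, -2.1]
gripper_width: 0.461
gripper_force: 30.0
```

Request:
{"op": "step_arm", "data": {
  "targets": "0.3 0 0 0;0.3 0 0 0;0.3 0 0 0;0.2 0 0 0;0.2 0 0 0;0 0 0 0;0 0 0 0;0 0 0 0;0 0 0 0"
}}

```text
time_s: 17.37
tcp_pos: [0.5189, 0.2824, 0.0229]
ee_rot: [[0.976, -0.217, -0.001], [-0.217, -0.976, -0.0], [-0.001, 0.0, -1.0]]
wrist_force: [-3.3, 1.7, -1.1]
gripper_width: 0.457
gripper_force: 30.0
```

Request:
{"op": "step_arm", "data": {
  "targets": "0.2 0 0 0;0.2 0 0 0;0.2 0 0 0;0.2 0 0 0;0.15 0 0 0;0 0 0 0;0 0 0 0;0 0 0 0;0 0 0 0;0 0 0 0;0 0 0 0"
}}

```text
time_s: 18.28
tcp_pos: [0.527, 0.2806, 0.023]
ee_rot: [[0.976, -0.217, -0.002], [-0.217, -0.976, -0.0], [-0.002, 0.001, -1.0]]
wrist_force: [-8.1, 3.7, 1.8]
gripper_width: 0.46
gripper_force: 30.0
```

```bash
python3 - <<'E'
from h import *
k=cap('wrist','w7.png');save(k,'w7.npz')
F=[]
for i in range(6):
    cams.capture('top'); s=sense(); F.append(s['wrist_force'])
F=np.mean(F,0);R=np.array(s['ee_rot']);print(s['time_s'],s['tcp_pos'],'Ftool',R.T@F,s['gripper_force'])
print('block',[(R.T@(w(np.load('w6.npz'),0,0,0)*0+np.array(s['tcp_pos'])-[.45987626,.29585779,.02268245])*1000).round(1)])
# plate top front/back edge: column profile through plate outside block
g=cv2.cvtColor(k['img'],cv2.COLOR_BGR2GRAY).astype(int)
for y in(-26,26):
    for x in(26,34): print(y,x,px(k,np.array(s['tcp_pos'])+R@[x/1000,y/1000,-(.061-s['tcp_pos'][2])]).round(1))
E
```

```text
18.6333 [0.52701123 0.28059567 0.02297048] Ftool [-9.33185554 -1.38071752 -1.27794672] 29.96605608612299
block [array([68.8,  0.3, -0.4])]
-26 26 [213.9 240.5]
-26 34 [212.8 221.4]
26 26 [343.6 240.5]
26 34 [344.7 221.4]
```

```bash
python3 -c "
from h import *
print(r.finish_job())"
```

```text
the job is handed in; nothing more can be done
None
```

The job is handed in with the rod rest standing on the jig bed, held in the fingers and pressed square on the middle of the stop plate at about 9.3 N (wrist force). That puts the plate about 15.6 mm back by my measurements. The tin, screw tray and torch were left alone.

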